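# Tip the doming block cup-up on its pad

### The arm

A 7-joint arm with a two-finger parallel gripper is mounted at the origin on the work surface. World frame = base frame: x ahead of the robot, y to its left, z up, the work surface at z = 0. Lengths are in m, angles in degrees, forces in N, time in s.
With the tool pointing down it reaches from about 0.4 to 0.925 m from the base axis. Payload 5.6 kg.
Tool frame: the origin (TCP) lies on the centre line of the jaws, within the pads' length; the fingertips stand 14 mm ahead of it and the grasp point (between the pads) lies 5 mm behind it; z points along the fingers, y is the line along which they close (so a half turn about z gives the same grasp; the last joint's range is limited). The gripper opens to 85 mm and grips with 20 to 120 N. Pads are 22 mm wide; open, the fingers measure 114 mm over their backs; the gripper's body (76 mm by 85 mm) begins 54 mm behind the grasp point. The pads swing forward as they close: fully open they stand 13 mm farther back than shut.
Start: joints at [61.077, 26.786, -0.665, 91.828, 0.344, 61.387, -3.226], TCP at [0.29, -0.582, 0.223] pointing down, gripper open.
Joint ranges: [-144.91, 144.91], [-17.63, 115.5], [-89.93, 88.59], [15.96, 139.68], [-74.01, 254.01], [8.47, 105.57], [-167.45, 167.45]. Speed limits (degrees/s): [147.25, 147.25, 180, 180, 180, 180, 180].

### API

Orientations are given as [roll, pitch, yaw] about the fixed x, y, z axes, in that order (R = Rz(yaw) Ry(pitch) Rx(roll)).
In Python, from cell import r gives the robot as it stands. The module is installed in compiled form; this text tells all that it offers. Calls block until the motion is done:
- r.move_pose(position, orientation): joint-space move of the TCP to a pose.
- r.movel(position, attitude=None, rate=0.15): straight line of the TCP; attitude=None keeps the orientation; rate is the mean speed in m/s.
- r.goto_joints(angles): joint-space move.
- r.command_gripper(opening, newtons=None): finger opening in m; newtons is the grip in N (None keeps the last); returns when the fingers have stopped.
- r.hold(seconds).
- r.solve_ik(position, orientation): joint angles nearest the present ones, or None.
- r.get_obs(): the state.
- r.snapshot(name): name is "side" or "top"; returns (picture, depth): 420x560x3 uint8, blue, green, red; 420x560 float32, m along the optical axis (not along the pixel's ray), 0 where there is no reading.
- r.camera_info(name): a dict with "fx", "fy", "cx", "cy" (pixels), "distortion" ([k1, k2, p1, p2, k3] as OpenCV has them; the pictures are not rectified), "xyz" and "attitude" of the camera in the world. Camera axes: x right, y up, looking along -z (the intrinsics and any distortion apply to the point x, -y, -z); pixel columns grow to the right and rows downward; lengths in m; the calibration is good to about 2 mm. A picture is of the moment at which its call begins. camera_info takes no time and is no camera call.
A pose or a line that the arm cannot do raises r.PlanningError and nothing moves.
- r.sign_off(): hands the job in; it is judged then, once.
The state is a dict: "time_s": time; "joints": joint angles; "joint_vel": joint speeds; "joint_torque": joint torques, N m; "tool_pos": TCP position; "orientation": TCP orientation; "ft_force": force on the tool from outside, world axes, zero at the start; "ft_torque": the same for the moment, N m; "gripper_width": finger opening in m; "grip_force": force on a finger pad.
Only numpy, scipy, OpenCV 4.12 (cv2) and the standard library are available. Lean on these libraries where they do the work, as an engineer would, in place of code of your own. Each camera call takes 0.05 s, during which the arm holds its last target. There are 200 camera calls.

### The job

Get the light wooden doming block ready for work: first clear the steel punch off the black pad and lay it in the blue tool tray, then push the block against the pad's steel front edge and tip it over that edge onto the pad so that its big cup faces up, and push it fully home, square and flush against the pad's wooden back stop. Tip and slide the block, never lift it, and leave everything else where it is.

Things in the scene. Friction and masses are not known exactly. Their poses are not given: they have to be found in the camera images.
- block: light wooden doming block, loose, 90 mm (its x) by 88 mm (its y) by 100 mm high (its z) as it stands at the start, 0.5 to 0.8 kg, too wide to grip. Origin at the centre of the underside it starts on. Its +y face carries the one big round cup (56 mm across, 18 mm deep, centred); at the start that face looks away from the pad, within 25 degrees. Tipping the block over the pad's front edge brings it up
- block_mid (a point): centre of the light wooden block
- block_top (a point): middle of the block's +z face (its top at the start), with three small dark round marks, 20 and 32 mm, that are not the cup; once it is tipped over, this face looks to the back stop
- pad: fixed tipping pad of black rubber, 220 mm (its x) by 124 mm (its y), top 14 mm above the bench; origin at its centre at bench level. Its +y edge, 62 mm from the origin, is an upright steel strip, 14 mm high and flush with the pad's top: the fence that the foot of the block is pushed against and tipped over. Along its other long edge stands the wooden back stop, 220 mm long, top 40 mm above the bench, 16 mm thick, inner face at the pad's y = -62 mm
- punch: steel doming punch lying on the pad, 120 mm long along its x, 0.16 kg: round shank 14 mm thick from -38 to +38 mm, square 22 mm butt at -x, 22 mm ball at +x. Origin at mid-length on its underside, the shank's centre line 11 mm above it
- tray: fixed blue open tool tray, outside 190 mm (its x) by 100 mm (its y) by 36 mm high, walls and floor 5 mm, empty; origin at the centre of its underside. It stands on the bench at the robot's left or right
- blanks_bin: fixed grey bin with copper and brass blanks, 170 by 100 by 36 mm, not used; it stands where the tray does not
- dark_block: small dark hardwood doming block, 60 mm cube, origin at the centre of its underside; a bystander, leave it alone
- bowl: copper bowl, 80 mm across, 35 mm high, origin at the centre of its underside; a bystander, leave it alone
- mallet: hammer lying flat, 220 mm long along its x, wooden handle to its -x, steel head; a bystander, leave it alone
- jar: small amber glass jar with white cap, 44 mm across, 55 mm high, origin at the centre of its underside; a bystander, leave it alone
- wrench: steel wrench lying flat, 160 mm long along its x; a bystander, leave it alone
- discs: low brass cylinder, 44 mm across, 20 mm high, origin at the centre of its underside; a bystander, leave it alone
- can: small can with red label, 56 mm across, 75 mm high, origin at the centre of its underside; a bystander, leave it alone

How it is judged:
By the outcome, as a careful person would: the job done as asked, in the order asked, and still so for the second after the job is handed in, with the robot touching nothing.
It also fails if it takes over 64 s, if anything falls off the work surface, if the arm or the gripper's body presses on something with over 40 N, if the wrist force passes 120 N, or if a joint passes its speed limit or range.

## Working session

There is one attempt and no reset: what is moved stays moved. The work goes in short steps, each a Python script; the robot and the scene stay as the last script left them, time stands still between calls to the robot, and variables do not carry over. Pictures are saved under pics/ and viewed, at most 10 in all, crops included, and the job is handed in when it is done.

```bash
mkdir -p pics; cat > h.py <<'E'
from cell import r
import numpy as np, cv2
from scipy.spatial.transform import Rotation as R
def cam(n):
    c=r.camera_info(n); K=np.array([[c['fx'],0,c['cx']],[0,c['fy'],c['cy']],[0,0,1.]])
    return c,K,np.array(c['distortion'],float),R.from_euler('xyz',c['attitude'],degrees=True).as_matrix(),np.array(c['xyz'])
def rays(n,px):
    c,K,D,M,o=cam(n); p=cv2.undistortPoints(np.array(px,float).reshape(-1,1,2),K,D).reshape(-1,2)
    return o,(M@np.c_[p[:,0],-p[:,1],-np.ones(len(p))].T).T
def onplane(n,px,z):
    o,d=rays(n,px); return o+d*((z-o[2])/d[:,2])[:,None]
def cloud(n,dep):
    h,w=dep.shape; v,u=np.mgrid[:h,:w]; o,d=rays(n,np.c_[u.ravel(),v.ravel()])
    return (o+d*dep.reshape(-1,1)).reshape(h,w,3)
def proj(n,P):
    c,K,D,M,o=cam(n); q=(np.atleast_2d(P)-o)@M; q=q*[1,-1,-1]
    return cv2.projectPoints(q,np.zeros(3),np.zeros(3),K,D)[0].reshape(-1,2)
def snap(n,f=None):
    p,d=r.snapshot(n)
    if f: cv2.imwrite('pics/'+f+'.png',p)
    return p,d
E
python3 - <<'E'
from h import *
for n in('top','side'):
    p,d=snap(n,n+'0'); np.savez('/tmp/'+n,p=p,d=d); print(r.camera_info(n))
E
```

```text
{'fx': 511.03684610142625, 'fy': 511.03684610142625, 'cx': 284.30240480025094, 'cy': 213.96445738190587, 'distortion': array([-0.12702039,  0.        ,  0.        ,  0.        ,  0.        ]), 'xyz': array([0.41957759, 0.0121032 , 1.48097509]), 'attitude': array([  5.40439882,   0.61099347, -91.82367378])}
{'fx': 409.14001780769513, 'fy': 409.14001780769513, 'cx': 278.3706143862531, 'cy': 207.65764176140075, 'distortion': array([-0.02759453,  0.        ,  0.        ,  0.        ,  0.        ]), 'xyz': array([0.21366321, 0.52720508, 0.81868937]), 'attitude': array([  41.0087714 ,   -0.79624747, -145.52097569])}
```

View pics/top0.png

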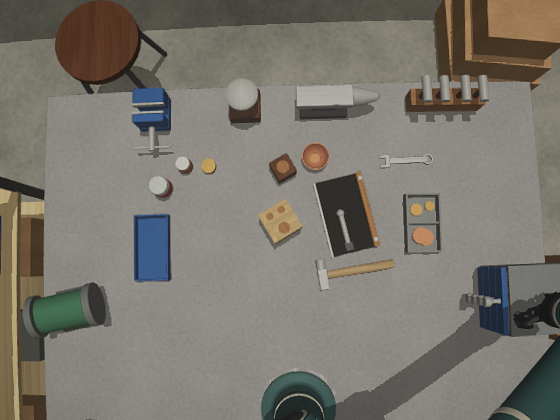

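View pics/side0.png

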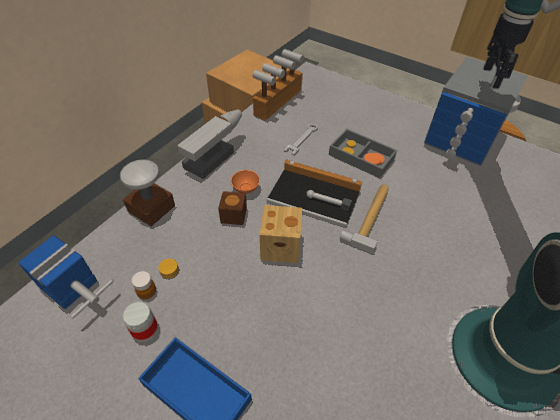

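The top view shows the pad at about (346,214) with its back stop on the right. The punch runs from its ball at (340,212) to its butt at (347,245). The block is at (281,222), the tray at (152,248), and the mallet lies close below at (322–395,272).

```bash
cat > m.py <<'E'
from h import *
def rect(pts):
    c,s,a=cv2.minAreaRect(pts[:,:2].astype(np.float32)*1000); return np.round(c,1),np.round(s,1),round(a,1)
def zmask(C,c,rad,z0,z1):
    return (np.hypot(C[...,0]-c[0],C[...,1]-c[1])<rad)&(C[...,2]>z0)&(C[...,2]<z1)
def big(m):
    n,l,s,_=cv2.connectedComponentsWithStats(m.astype(np.uint8)); return l==1+np.argmax(s[1:,4])
def pix(m): v,u=np.nonzero(m); return np.c_[u,v]
def outline(m):
    return max(cv2.findContours(m.astype(np.uint8),cv2.RETR_EXTERNAL,cv2.CHAIN_APPROX_NONE)[0],key=cv2.contourArea).reshape(-1,2)
E
python3 - <<'E'
from m import *
z=np.load('/tmp/top.npz');p,d=z['p'],z['d'];C=cloud('top',d)
hsv=cv2.cvtColor(p,cv2.COLOR_BGR2HSV)
u,v=np.meshgrid(np.arange(560),np.arange(420))
box=lambda a,b,c,e:(u>a)&(u<b)&(v>c)&(v<e)
print('table z',np.median(C[300:330,200:260,2]),'padz',C[195:205,328:334,2].mean())
# block top
m=big(box(250,312,190,255)&(C[...,2]>.09)); q=pix(m); print('block top z',np.median(C[m][:,2]),rect(onplane('top',q,.1)),m.sum())
# pad
m=big(box(305,385,165,260)&(hsv[...,2]<60)&(C[...,2]<.03)); print('pad black',rect(onplane('top',outline(m),.014)))
m=big(box(305,385,165,260)&(C[...,2]>.03)); print('stop',np.median(C[m][:,2]),rect(onplane('top',outline(m),.04)))
# punch
m=big(box(330,358,203,252)&(hsv[...,2]>75)&(C[...,2]<.06)); print('punch',m.sum(),rect(onplane('top',outline(m),.025)))
cv2.imwrite('/tmp/pm.png',m*255)
for nm,b,z0 in(('tray',(125,180,205,290),.036),('bin',(398,445,185,260),.036)):
    m=big(box(*b)&(C[...,2]>.022)); print(nm,rect(onplane('top',outline(m),z0)))
m=big(box(120,180,205,290)&(hsv[...,1]>150)&(hsv[...,0]>100)&(hsv[...,0]<125));print('tray col',rect(onplane('top',outline(m),.036)))
m=box(305,410,250,300)&(C[...,2]>.01); m=big(m);print('mallet',C[m][:,2].max(),rect(onplane('top',outline(m),.02)))
m=big(box(265,300,150,185)&(C[...,2]>.05));print('dark',rect(onplane('top',outline(m),.06)))
im=cv2.resize(p[150:300,230:420],None,fx=4,fy=4,interpolation=cv2.INTER_CUBIC);cv2.imwrite('pics/crop0.png',im)
E
```

```text
table z 9.06414486532281e-05 padz 0.013889892588210984
block top z 0.10031338677439428 (array([535.3,  35.1]), array([90.2, 87.7]), 29.3) 1078
pad black (array([ 551.5, -149.8]), array([217.1, 118.5]), 12.0)
stop 0.03987006919286362 (array([ 565.4, -212.3]), array([216.3,  18.1]), 11.4)
punch 241 (array([ 508.9, -147.1]), array([118.9,  20.8]), 13.8)
tray (array([474.7, 405.7]), array([102.5, 192.8]), 89.5)
bin (array([ 520.1, -372.3]), array([104.4, 168.8]), 89.4)
tray col (array([474.7, 456.8]), array([  0.2, 169.1]), 89.5)
mallet 1.4809750909335466 (array([ 397.2, -174.9]), array([ 88.5, 218.9]), 8.0)
dark (array([687.6,  24. ]), array([59.7, 60.3]), 27.7)[ WARN:0@0.131] global loadsave.cpp:1063 imwrite_ Unsupported depth image for selected encoder is fallbacked to CV_8U.
```

View pics/crop0.png

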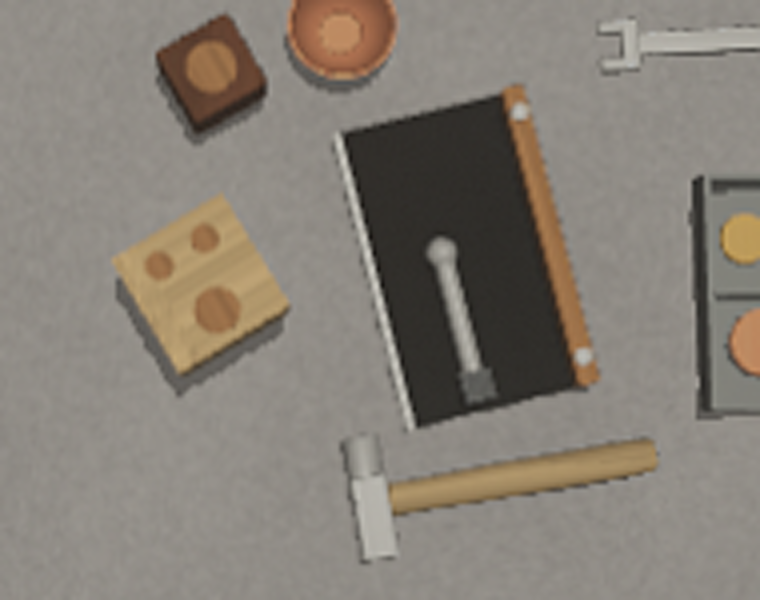

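The crop shows the pad with its steel strip on the left, running (338,135)–(410,428), the stop on the right, and the punch with its ball up at (440,250) and butt at (478,385). The block's three-mark top face is visible, turned about 18° from the pad. The measured sizes match the given ones, so I'll pick the punch now.

```bash
python3 - <<'E'
from m import *
z=np.load('/tmp/top.npz');p,d=z['p'],z['d'];C=cloud('top',d)
hsv=cv2.cvtColor(p,cv2.COLOR_BGR2HSV)
u,v=np.meshgrid(np.arange(560),np.arange(420))
m=(u>308)&(u<340)&(v>178)&(v<258)&(hsv[...,2]>155)&(C[...,2]<.03); m=big(m); print('strip',m.sum(),rect(onplane('top',pix(m),.014)))
o=r.get_obs(); print(o['orientation'],o['gripper_width'],o['time_s'])
a=np.radians(13.8); ax=np.array([np.cos(a),np.sin(a)]); c=np.array([.5089,-.1471])-.007*ax
y=13.8 if abs((o['orientation'][2]-13.8+180)%360-180)<90 else 13.8-180
def T(): return round(r.get_obs()['time_s'],2)
r.move_pose([*c,.14],[180,0,y]); print(T(),r.get_obs()['joints'])
r.command_gripper(.045,40)
r.movel([*c,.031],rate=.12); print(T(),r.get_obs()['ft_force'])
r.command_gripper(0.0,40); o=r.get_obs(); print(T(),o['gripper_width'],o['grip_force'])
r.movel([*c,.14],rate=.2); o=r.get_obs(); print(T(),o['gripper_width'],o['grip_force'],o['ft_force'],o['ft_torque'])
E
```

```text
strip 135 (array([538.4, -87.8]), array([219.9,   5.2]), 12.1)
[-1.79907456e+02  6.06281433e-03  2.64529441e+01] 0.08501894327552845 0.1
1.88 [ 22.42549177  21.5839234  -11.44995433 112.9331868    5.86804338
  46.00174059 -68.62041471]
3.42 [0.34247637 0.29825131 1.04617218]
3.92 0.00035488974286482846 0.0
4.61 0.0002939483865830322 0.0 [ 0.24706513 -0.03217757 -0.64504754] [0.03311086 0.0471929  0.01438817]
```

```bash
python3 - <<'E'
from m import *
print(r.get_obs()['tool_pos'],r.get_obs()['orientation'])
p,d=snap('side'); q,e=snap('top')
a=cv2.resize(p[120:270,220:420],(800,600)); b=cv2.resize(q[150:300,230:420],(760,600))
cv2.imwrite('pics/c1.png',cv2.resize(np.hstack([a[:,:],b]),(800,308)))
E
```

```text
[ 0.50139178 -0.14872039  0.13932506] [-1.79977554e+02  5.85135153e-02  1.37942191e+01]
```

View pics/c1.png

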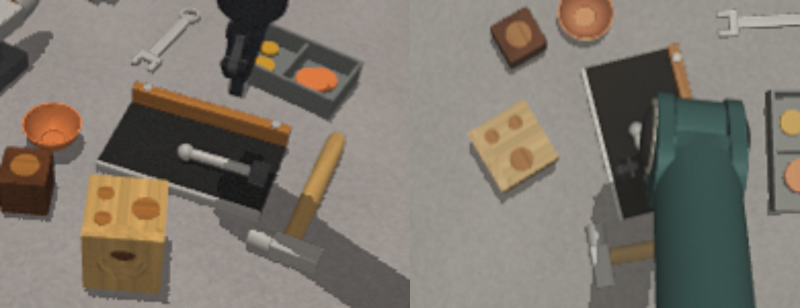

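The side view on the left shows the punch still on the pad, from its ball at (185,150) to its butt at (262,168), with the closed fingers above it. I'll localise the punch again from the side camera.

```bash
python3 - <<'E'
from m import *
p,d=snap('side'); C=cloud('side',d)
c=np.array([.5505,-.1468]);t=np.radians(11.9)
ex=np.array([np.cos(t),np.sin(t)]);ey=np.array([-ex[1],ex[0]])
X=(C[...,:2]-c)@ex;Y=(C[...,:2]-c)@ey
print('padz',np.median(C[(abs(X-.06)<.03)&(abs(Y)<.04)][:,2]))
m=big((abs(X)<.108)&(Y>-.055)&(Y<.055)&(C[...,2]>.019)&(C[...,2]<.05)); P=C[m]
print(m.sum(),rect(P),np.percentile(P[:,2],[5,50,95,99]))
q=P[:,:2].mean(0);s=np.linalg.svd(P[:,:2]-q)[2][0];k=(P[:,:2]-q)@s
for b in np.linspace(k.min(),k.max(),9)[:-1]:
    w=P[(k>=b)&(k<b+.015)]; print(np.round(w.mean(0)*1000,1),round(w[:,2].max()*1000,1),len(w))
# fingertip location seen
m=(C[...,2]>.05)&(C[...,2]<.16)&(np.hypot(C[...,0]-.501,C[...,1]+.149)<.04); print('finger',C[m].mean(0),C[m].min(0),C[m].max(0),m.sum())
E
```

```text
padz 0.014562680435560249
299 (array([ 505.3, -147.7]), array([118.4,  26.1]), 12.6) [0.02299414 0.03148112 0.03750897 0.03899719]
[ 554.  -132.3   31.5] 39.8 38
[ 541.1 -136.9   29.8] 35.4 35
[ 526.  -139.7   29.6] 35.2 30
[ 511.9 -143.9   29.8] 34.0 30
[ 497.2 -146.6   29.4] 34.4 31
[ 482.8 -149.7   29.8] 35.7 30
[ 467.1 -152.7   32.2] 39.3 44
[ 453.8 -155.5   32.6] 39.0 65
finger [ 0.49743904 -0.14270145  0.15400774] [ 0.48920046 -0.15483592  0.14767985] [ 0.51003947 -0.13414208  0.15933925] 24
```

```bash
python3 - <<'E'
from m import *
a=np.radians(12.9); ax=np.array([np.cos(a),np.sin(a)]); c=np.array([.507,-.1468])-.007*ax
r.command_gripper(.045,40)
r.movel([*c,.031],[180,0,12.9],rate=.15); o=r.get_obs(); print(o['tool_pos'],o['orientation'],o['ft_force'],o['time_s'],o['gripper_width'])
p,d=snap('side')
im=cv2.resize(p[150:250,260:400],(784,560),interpolation=cv2.INTER_CUBIC)
for P,col in(([*c,.031],(0,0,255)),([*c,.017],(0,255,0)),([*c,.081],(255,0,0))):
    q=(proj('side',P)[0]-[260,150])*5.6; cv2.circle(im,tuple(int(v) for v in q),4,col,1)
cv2.imwrite('pics/c2.png',im)
E
```

```text
[ 0.50087619 -0.14845727  0.03164663] [ 1.79967930e+02 -7.01118743e-02  1.29041226e+01] [ 0.11777869 -0.31192784  0.09446766] 6.1333 0.04519455761539304
```

View pics/c2.png

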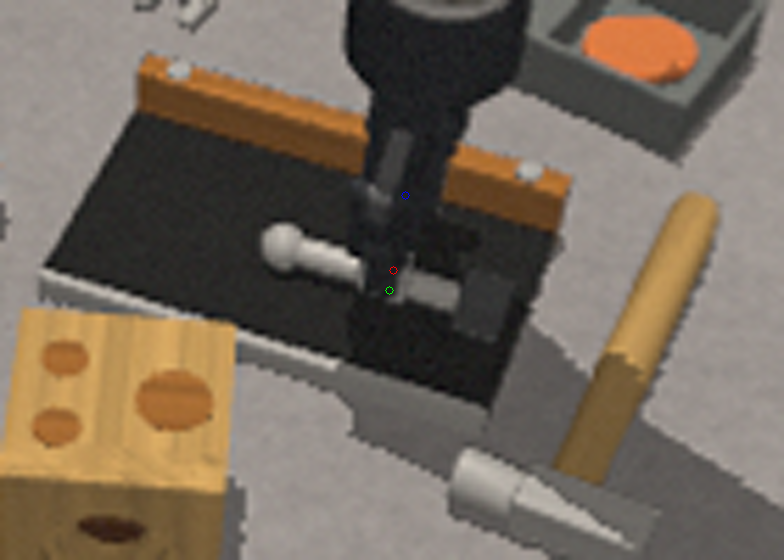

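The open fingers straddle the shank near (388,285), but probably too high. I'll go 4 mm lower and close.

```bash
python3 - <<'E'
from m import *
a=np.radians(12.9); ax=np.array([np.cos(a),np.sin(a)]); c=np.array([.507,-.1468])-.007*ax
for z in(.0265,.0225):
    r.movel([*c,z],rate=.1); o=r.get_obs(); print(o['tool_pos'],o['ft_force'])
    if o['ft_force'][2]>8: break
    r.command_gripper(.008,40); o=r.get_obs(); print(o['gripper_width'],o['grip_force'],o['ft_force'],o['time_s'])
    if o['grip_force']>5: break
    p,d=snap('side','c3'); r.command_gripper(.045)
E
```

```text
[ 0.50027917 -0.14843236  0.02675776] [ 0.40910655  0.83208084 -0.14664865]
0.008102933267564673 0.0 [ 0.6234555  -0.08131837 -0.41199652] 6.875
[ 0.49986228 -0.14830475  0.02213492] [ 0.15928019 -0.14244846 -0.8506053 ]
0.008021871162295953 0.5244180432055146 [-0.02436615 -1.0937669   1.42088665] 8.0583
```

```bash
python3 - <<'E'
from m import *
r.command_gripper(.032)
a=np.radians(12.9); ax=np.array([np.cos(a),np.sin(a)]); c=np.array([.507,-.1468])-.007*ax
f0=r.get_obs()['ft_force'][2]
for z in np.arange(.020,.002,-.002):
    r.movel([*c,z],rate=.06); o=r.get_obs(); print(round(o['tool_pos'][2],4),o['ft_force'].round(1))
    if o['ft_force'][2]-f0>4: break
p,d=snap('side')
cv2.imwrite('pics/c4.png',cv2.resize(p[150:250,260:400],(784,560),interpolation=cv2.INTER_CUBIC)); print(o['time_s'])
E
```

```text
0.0198 [-0.4  0.2 -0.3]
0.0178 [0.6 0.3 0.6]
0.0159 [-0.4  0.3  1.3]
0.0139 [1.  0.2 0.5]
0.0119 [0.2 0.5 0. ]
0.0098 [ 0.5 -0.4  0.6]
0.0079 [-0.  -0.9 -0. ]
0.0058 [-0.4 -0.2 -0.2]
0.005 [-3.5  1.2 10.3]
11.0833
```

View pics/c4.png

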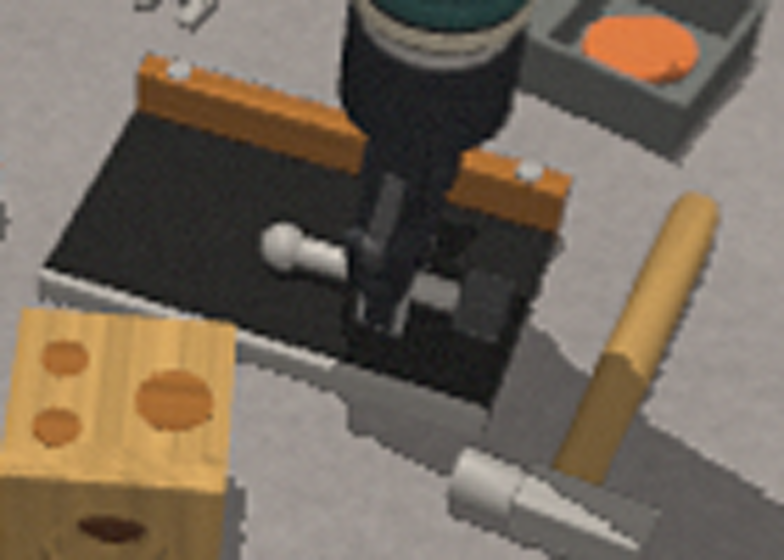

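The fingertips touch the pad when the TCP reads 0.005, so they sit about 9 mm behind the TCP rather than 14 mm ahead of it. I'll use that measured offset from here. I'm raising slightly and gripping.

```bash
python3 - <<'E'
from m import *
a=np.radians(12.9); ax=np.array([np.cos(a),np.sin(a)]); c=np.array([.507,-.1468])-.007*ax
r.movel([*c,.0095],rate=.1)
r.command_gripper(.0,40); o=r.get_obs(); print(o['gripper_width'],o['grip_force'],o['ft_force'],o['time_s'])
if o['gripper_width']>.008:
    r.movel([*c,.03],rate=.15);o=r.get_obs(); print(o['gripper_width'],o['grip_force'],o['ft_force'],o['ft_torque'])
    r.movel([*c,.13],rate=.3)
    p=[.475+.007*-1,.4057]
    r.move_pose([*p,.13],[180,0,0]); o=r.get_obs(); print(o['time_s'],o['gripper_width'],o['orientation'])
    snap('top','t5'); 
    r.movel([*p,.012],rate=.15);o=r.get_obs(); print(o['ft_force'],o['tool_pos'])
    f0=o['ft_force'][2]
    for z in np.arange(.010,-.007,-.002):
        r.movel([*p,z],rate=.06); o=r.get_obs()
        if o['ft_force'][2]-f0>3: break
    print(z,o['ft_force'],o['tool_pos'],o['time_s'])
E
```

```text
0.012550985028876976 38.952736258506775 [-0.87193187  0.39025679  2.36213393] 11.6833
0.011985070832052575 39.02414917945862 [ 0.71646826 -0.34708893 -1.92703889] [-0.00278361  0.02249973 -0.02662759]
14.45 0.012281399376659678 [ 1.79939659e+02 -1.14675997e-02 -1.21759930e-01]
[ 0.30132523 -0.01669065 -0.75868878] [0.46856629 0.40636581 0.01289846]
0.0 [-0.17853663 -0.13850046  2.40115706] [0.4682872  0.40596905 0.0004841 ] 16.9333
```

The punch is on the tray floor: the TCP reading dropped 9.5 mm against the pad, and 9 was expected. I'll release it, check, and set up the push.

```bash
cat >> m.py <<'E'
PC=np.array([.5507,-.1466]); PY=np.radians(11.9)
EX=np.array([np.cos(PY),np.sin(PY),0]); EY=np.array([-EX[1],EX[0],0])
def W(x,y,z): return np.array([*PC,0])+EX*x+EY*y+np.array([0,0,z])
def att(t,s=1):
    t=np.radians(t); zt=-np.sin(t)*EY-np.array([0,0,np.cos(t)]); yt=s*EX
    return R.from_matrix(np.c_[np.cross(yt,zt),yt,zt]).as_euler('xyz',degrees=True)
def toP(p): 
    d=np.asarray(p)[...,:2]-PC; return np.stack([d@EX[:2],d@EY[:2]],-1)
def FY(): return float(r.get_obs()['ft_force']@EY)
E
python3 - <<'E'
from m import *
r.command_gripper(.04); o=r.get_obs(); p=o['tool_pos']
r.movel([p[0],p[1],.15],rate=.3)
for s in(1,-1): 
    q=r.solve_ik(W(.022,.275,.12),att(12,s)); print(s,att(12,s),q)
    q2=r.solve_ik(W(.022,.04,.12),att(12,s)); print(q2)
p,d=snap('top','t6');C=cloud('top',d)
u,v=np.meshgrid(np.arange(560),np.arange(420)); hsv=cv2.cvtColor(p,cv2.COLOR_BGR2HSV)
m=big((u>130)&(u<172)&(v>212)&(v<285)&(hsv[...,1]<90)); print('punch',m.sum(),rect(onplane('top',outline(m),.02)))
s,_=snap('side'); im=np.hstack([cv2.resize(p[200:300,110:210],(400,400)),cv2.resize(s[320:420,130:260],(400,400))]); cv2.imwrite('pics/v6.png',im); print(r.get_obs()['time_s'])
E
```

```text
1 [180.   12.  101.9] [  4.4481663   29.79886904 -36.59585286 110.83867166  36.24546451
  54.31738807 -41.11047973]
[ 25.3609631   29.68530714 -31.68761604 109.14547382  36.73046359
  49.19787086 -16.17986968]
-1 [180.  -12.  -78.1] [ -71.45267144   39.54491109   64.1366072   115.51819709  -30.89853222
   49.42715423 -160.25314263]
[ -19.42068598   26.72058934   25.04868255  112.1429435     0.95947951
   40.23321628 -165.87820867]
punch 1445 (array([471.5, 412. ]), array([118.8, 206.8]), 89.2)
18.0667
```

View pics/v6.png

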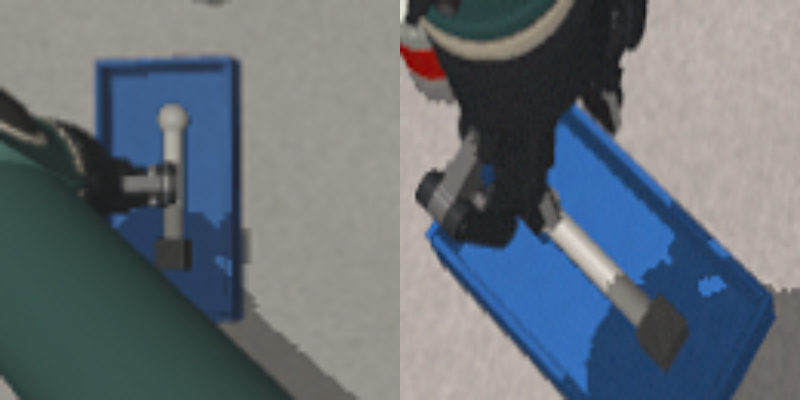

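The punch lies in the tray, with its ball at (172,115) and butt at (172,253). Next is the push.

```bash
python3 - <<'E'
from m import *
A=att(12)
r.move_pose(W(.022,.285,.15),A); r.command_gripper(.05)
r.movel(W(.022,.285,.021),rate=.2); print(r.get_obs()['time_s'],r.get_obs()['ft_force'].round(1))
f0=FY(); L=[]
ys=list(np.arange(.25,.185,-.01))+list(np.arange(.185,.13,-.003))
for y in ys:
    r.movel(W(.022,y,.021),rate=.08); f=FY()-f0; L.append((round(y*1000),round(f,1)))
    if f>7: break
o=r.get_obs();print(L,o['ft_force'].round(1),toP(o['tool_pos']),o['tool_pos'][2],o['time_s'])
p,d=snap('top');s,e=snap('side');np.savez('/tmp/p7',p=p,d=d,s=s,e=e)
C=cloud('side',e); m=(C[...,2]>.09)&(C[...,2]<.104)&(abs(toP(C)-[.02,.11])<.1).all(-1); m=big(m)
Q=toP(C[m]); print('blk top padframe',rect(Q), np.median(C[m][:,2]))
cv2.imwrite('pics/v7.png',np.hstack([cv2.resize(p[150:300,230:380],(400,400)),cv2.resize(s[140:290,220:370],(400,400))]))
E
```

```text
20.725 [-0.3  0.1 -0.2]
[(250, -0.1), (240, 1.1), (230, 1.1), (220, 0.7), (210, 1.0), (200, 0.0), (190, 0.0), (185, 1.8), (182, 3.2), (179, 3.3), (176, 2.7), (173, 3.1), (170, 2.3), (167, 3.6), (164, 2.0), (161, 2.6), (158, 3.9), (155, 9.1)] [-3.3  8.7  2.1] [0.02212119 0.15790936] 0.021032611722847993 25.7083
blk top padframe (array([ -6.9, 105.3]), array([81.3, 69.7]), 85.4) 0.10070924076683146
```

View pics/v7.png

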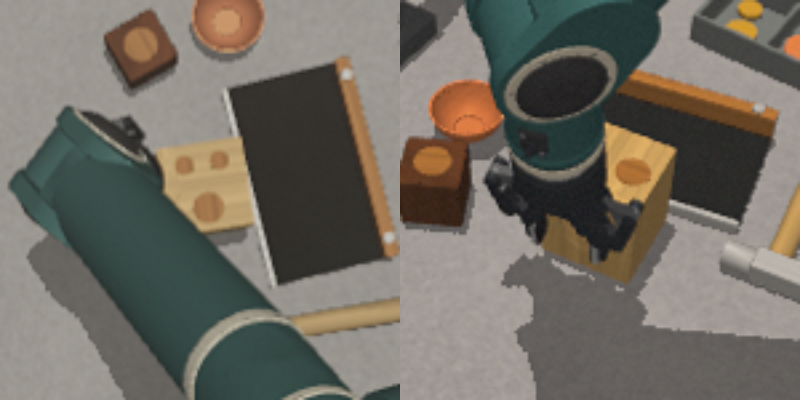

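The block has reached the fence and shows its top with marks at (185,160), (220,160) and (208,207). It has slid toward pad −x and over-rotated by about 6°, so the pusher is off-centre. I'll back off, measure, and push again centred.

```bash
cat >> m.py <<'E'
def blocktop(z=.1,lo=.09,hi=.108):
    p,d=snap('top'); C=cloud('top',d); u,v=np.meshgrid(np.arange(560),np.arange(420))
    h=cv2.cvtColor(p,cv2.COLOR_BGR2HSV)
    m=big((C[...,2]>lo)&(C[...,2]<hi)&(abs(toP(C)-[0,.08])<[.11,.13]).all(-1)&(h[...,0]<25)&(h[...,1]>60))
    return rect(toP(onplane('top',pix(m),z))),int(m.sum()),p
E
python3 - <<'E'
from m import *
r.movel(W(.0,.235,.021),rate=.3)
a=blocktop(); print(a[:2],r.get_obs()['time_s']); cv2.imwrite('pics/t8.png',a[2])
E
```

```text
((array([  6.6, 110.5]), array([88. , 89.5]), 84.9), 1056) 26.2833
```

```bash
python3 - <<'E'
from m import *
r.movel(W(.006,.18,.021),rate=.25); f0=FY(); L=[]
for y in np.arange(.169,.138,-.003):
    r.movel(W(.006,y,.021),rate=.08); f=FY()-f0; L.append((round(y*1000),round(f,1)))
    if f>9: break
o=r.get_obs();print(L,toP(o['tool_pos']),o['ft_torque'].round(2),o['time_s'])
r.movel(W(.006,.225,.021),rate=.3)
a=blocktop(); print(a[:2],r.get_obs()['time_s']); cv2.imwrite('pics/t9.png',a[2])
E
```

```text
[(169, -0.3), (166, -0.8), (163, 2.0), (160, 6.6), (157, 10.1)] [0.00471848 0.16112417] [ 1.93  1.77 -0.62] 27.95
((array([  6.7, 108.7]), array([88.1, 89.1]), 87.5), 1052) 28.375
```

```bash
python3 - <<'E'
from m import *
r.movel(W(.003,.225,.015),att(30),rate=.15); r.movel(W(.003,.225,.006),rate=.1); f0=FY(); L=[]
print(r.get_obs()['ft_force'].round(1))
r.movel(W(.003,.18,.006),rate=.25)
for y in np.arange(.172,.138,-.004):
    r.movel(W(.003,y,.006),rate=.08); f=FY()-f0; L.append((round(y*1000),round(f,1)))
    if f>15: break
o=r.get_obs();print(L,toP(o['tool_pos']),o['ft_force'].round(1),o['time_s'])
r.movel(W(.003,.225,.01),rate=.3)
a=blocktop(); print(a[:2],r.get_obs()['time_s']); cv2.imwrite('pics/t10.png',a[2])
E
```

```text
[ 0.7 -0.4  0.2]
[(172, 1.4), (168, 0.4), (164, 0.1), (160, 0.5), (156, 1.1), (152, 5.4), (148, 13.2), (144, 21.7)] [0.0025782  0.15283875] [-10.8  19.3   8.7] 31.425
((array([  7.2, 107. ]), array([88. , 89.9]), 89.9), 1066) 31.8917
```

The block is now square to the fence (0.1°) and its centre is at Y = 107 mm. I'll tip it over, following the arc around the fence's top edge.

```bash
python3 - <<'E'
from m import *
r.movel(W(.006,.2,.076),att(0),rate=.2); f0=r.get_obs()['ft_force']
L=[]
def pt(th):
    c,s=np.cos(np.radians(th)),np.sin(np.radians(th)); return .062+.088*c-.071*s+.011, .014+.088*s+.071*c-.009
for th in range(0,71,7):
    y,z=pt(th); r.movel(W(.006,y,z),rate=.1); o=r.get_obs(); f=o['ft_force']-f0
    L.append((th,round(float(f@EY),1),round(float(f[2]),1)))
    if np.linalg.norm(f)>30: print('abort');break
    if th==35: s,e=snap('side')
print(L,r.get_obs()['time_s'])
s2,e=snap('side'); cv2.imwrite('pics/v11.png',np.hstack([cv2.resize(k[110:260,220:370],(400,400)) for k in(s,s2)]))
C=cloud('side',e); m=(abs(toP(C)-[0,.03])<[.08,.08]).all(-1)&(C[...,2]>.06)&(C[...,2]<.112); print(np.percentile(C[m][:,2],[10,50,90]))
E
```

```text
[(0, 1.3, -0.3), (7, 3.8, 2.5), (14, 4.2, 3.0), (21, 1.8, 1.9), (28, 1.2, 1.7), (35, 0.3, -0.4), (42, 0.2, 0.9), (49, 0.1, 0.7), (56, -0.6, 0.7), (63, 0.0, 0.7), (70, -0.2, 0.5)] 36.2
[0.07222551 0.09922439 0.10362793]
```

View pics/v11.png

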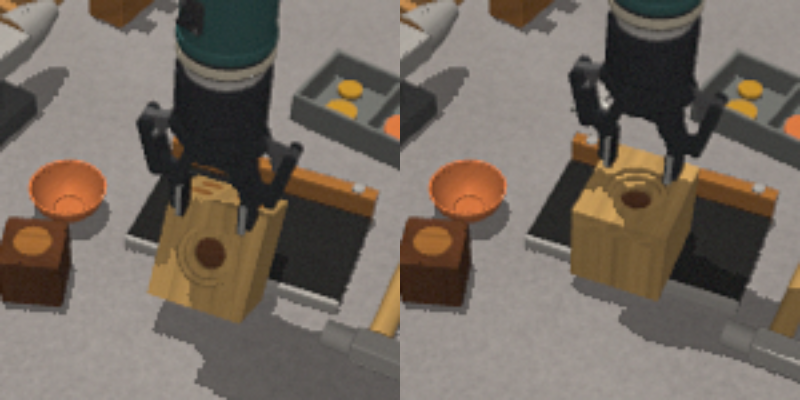

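The left frame shows the block mid-tip. The right frame shows it on the pad with the cup up at (640,195). I'll retreat, measure, and push it home.

```bash
python3 - <<'E'
from m import *
r.movel(W(.006,.16,.15),rate=.3); r.movel(W(.006,.175,.031),att(12),rate=.2)
p,d=snap('top'); C=cloud('top',d); q=toP(C)
m=(C[...,2]>.094)&(C[...,2]<.112)&(abs(q-[0,.03])<[.11,.10]).all(-1); m=big(m); rc=rect(toP(onplane('top',pix(m),.102))); print(rc,m.sum(),r.get_obs()['time_s'])
x=rc[0][0]/1000
f0=FY(); L=[]
r.movel(W(x,.105,.031),rate=.25)
for y in np.arange(.098,.030,-.004):
    r.movel(W(x,y,.031),rate=.1); f=FY()-f0; L.append((round(y*1000),round(f,1)))
    if f>17: break
o=r.get_obs();print(L,toP(o['tool_pos']),o['ft_force'].round(1),o['time_s'])
E
```

```text
(array([ 7.6, 37.7]), array([ 90.4, 101.1]), 0.2) 984 37.6333
[(98, 0.4), (94, 2.0), (90, 4.4), (86, 4.5), (82, 3.9), (78, 3.2), (74, 4.3), (70, 3.9), (66, 3.4), (62, 4.9), (58, 4.9), (54, 3.8), (50, 4.4), (46, 5.1), (42, 14.6), (38, 21.6)] [0.00770765 0.04613117] [-9.3 20.1 13.8] 42.0667
```

Contact with the stop came at Y = 46, where 47 was predicted. I'll retreat and verify.

```bash
python3 - <<'E'
from m import *
r.movel(W(.0077,.12,.031),rate=.2); r.movel(W(.0077,.20,.16),rate=.3)
r.move_pose(W(-.02,.33,.25),att(0))
p,d=snap('top');s,e=snap('side'); C=cloud('top',d); q=toP(C)
m=big((C[...,2]>.094)&(C[...,2]<.112)&(abs(q-[0,.03])<[.11,.13]).all(-1)); print(rect(toP(onplane('top',pix(m),.102))),m.sum(),r.get_obs()['time_s'])
cv2.imwrite('pics/v12.png',np.hstack([cv2.resize(p[150:300,230:380],(400,400),interpolation=cv2.INTER_CUBIC),cv2.resize(s[110:260,220:370],(400,400),interpolation=cv2.INTER_CUBIC)]))
d0=cv2.absdiff(cv2.imread('pics/top0.png'),p).max(2); print('diff bystanders',[int((d0[a:b,c:e]>40).sum()) for a,b,c,e in((150,180,265,333),(150,170,375,435),(185,255,400,445),(255,295,350,400))])
E
```

```text
(array([  6.9, -11.3]), array([101.4,  90.4]), 89.8) 948 44.0583
diff bystanders [0, 0, 0, 0]
```

View pics/v12.png

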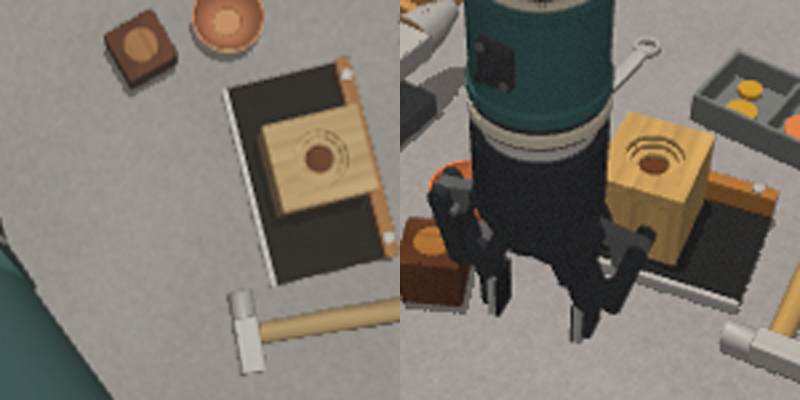

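The block sits cup up at (320,158), against the stop and square to it: 0.2° off, with its centre at Y = −11.3 mm against an ideal −12. The four bystander areas I compared with the first picture show no change.

```bash
python3 -c "
from cell import r
print(r.sign_off())"
```

```text
the job is handed in; nothing more can be done
None
```

The job is handed in at about 44 s: the punch lies in the blue tray, and the block was pushed to the fence, tipped cup-up onto the pad and pushed home against the back stop (0.2° off square, within 1 mm of flush as measured).

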